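# Tighten the chipper's hold-down bolt with a break-back torque wrench

## Task

Fit the ring of the torque wrench over the brass hex bolt of the potato chipper, feeling it down onto the base plate without forcing it, then push its red handle clockwise (seen from above) until the bolt is tight and the wrench's breakaway joint trips. Stop once the handle has clearly given way, by some 10 degrees and never as much as 20, let go, and leave the wrench sitting on the bolt; do not shift the mug and jar.

Things in the scene. Friction and masses are not known exactly. Their poses are not given: they have to be found in the camera images.
- chipper: Potato chipper fixed to the worktop: grey base plate 18 mm thick, aluminium blade frame 103 mm high at its far end. Origin on the bolt's axis at the plate's underside; the plate reaches from 75 mm before the bolt (-x, towards the robot) to 145 mm behind it and 90 mm to either side. The frame begins 94 mm behind the bolt.
- bolt: Brass hex bolt head on the chipper's plate, 28 mm across flats, 18 mm high, chamfered. Origin on its axis at the plate's top (18 mm over the worktop), z up; x axis square to one pair of flats. It turns clockwise seen from above (yaw falls) against about 0.3 N m; after a further 10 to 65 degrees, not known beforehand, it is tight and stops dead.
- wrench: Break-back torque wrench, 0.4 kg, 22 mm thick, lying flat. Steel ring head, 52 mm across, hexagonal through hole 30 mm across flats (x axis square to one pair). Origin at the hole's centre on the underside, z up; the handle runs along -x to 221 mm. Fully fitted it lies flat on the plate and the origin meets the bolt's; hex play about 8 degrees either way. It balances 50 mm from the origin.
- neck (a point): Point on the dark steel part of the handle, 18 mm wide, 70 mm from the ring's axis and 11 mm above the underside; a place to lift the wrench by. That part is 20 mm high and runs from 56 to 118 mm from the ring's axis.
- grip (a point): Point in the red handle (20 mm wide, 21 mm high, from 121 to 215 mm from the ring's axis while straight), 180 mm from the ring's axis and 11 mm above the underside; the place to push when turning.
- click (a joint): Breakaway joint of the wrench, its pin 45 mm from the ring's axis: 0 = straight, grows as the handle gives way clockwise against the head. It holds until 1.3 N m act on it (about 10 N at the grip point), then gives way under that same load and stays bent. Its stop is at 0.55 rad. It cannot bend the other way.
- mug: White mug with dark dots, about 82 x 114 x 91 mm, origin at the centre of its underside; a bystander.
- jar: Glass jar with green lid, 66 mm across, 99 mm high, origin at the centre of its underside; a bystander.

How it is judged:
On the way, in this order (a step that is already met when the one before it is completed fails the run):
1. the ring is fully down on the bolt, the handle still straight (horizontal distance between wrench and bolt below 0.004 m and z of wrench in the frame of bolt below 0.004 m and angle between wrench's own z axis and vertical below 0.1 rad and value of joint click below 0.05 rad), for 0.2 s.
2. the breakaway joint trips while the ring is on the bolt (horizontal distance between wrench and bolt below 0.004 m and z of wrench in the frame of bolt below 0.006 m and value of joint click above 0.08 rad), for 0.1 s.
At the end, for the whole second after the job is handed in: The wrench's ring sits on the bolt (within 4 mm sideways and in height, tilted under 0.1 rad), its breakaway joint is bent by more than 0.08 rad and has never passed 0.35 rad, and the wrench is at rest and let go (horizontal distance between wrench and bolt below 0.004 m and z of wrench in the frame of bolt below 0.004 m and angle between wrench's own z axis and vertical below 0.1 rad and value of joint click above 0.08 rad and linear speed of wrench below 0.02 m/s); the robot touches nothing.
It fails at once if the handle is bent too far after the trip (breakaway joint past 0.35 rad) (value of joint click above 0.35 rad).
It fails at once if the ring is pressed on the bolt with over 40 N while it is not yet down over it (z of wrench in the frame of bolt above 0.008 m and contact force between wrench and bolt above 40 N).
It fails at once if the bolt is wrung far past its torque (contact forces on its flats adding up to over 450 N) (contact force between wrench and bolt above 450 N).
It fails at once if the mug or jar is shifted by more than 30 mm (distance of any of mug, jar from where it was at the start of the episode above 0.03 m).
It also fails if it takes over 72 s, if anything falls off the work surface, if the arm or the gripper's body presses on something with over 40 N, if the wrist force passes 120 N, or if a joint passes its speed limit or range.

## Robot

A 6-joint arm with a two-finger parallel gripper is mounted at the origin on a cart in front of the work surface, level with it; the furniture and walls round the work are solid. World frame = base frame: x ahead of the robot, y to its left, z up, the work surface at z = 0. Lengths are in m, angles in rad, forces in N, time in s.
With the tool pointing down it reaches from about 0.325 to 0.85 m from the base axis. Payload 4.4 kg.
Tool frame: the origin (TCP) lies at the very end of the fingers, on their centre line; the grasp point (between the pads) lies 19 mm behind it; z points along the fingers, y is the line along which they close (so a half turn about z gives the same grasp; the last joint's range is limited). The gripper opens to 94 mm and grips with 3 to 60 N. Pads are 16 mm wide; open, the fingers measure 119 mm over their backs; the gripper's body (75 mm by 177 mm) begins 78 mm behind the grasp point.
Start: joints at [-1.274, 0.207, 1.542, -0, 1.393, -0.15], TCP at [0.249, -0.518, 0.205] pointing down, gripper open.
Joint ranges: [-2.73, 2.73], [-0.86, 2.22], [0.23, 2.46], [-1.11, 4.25], [0.08, 2.63], [-2.82, 2.82]. Speed limits (rad/s): [2.79, 2.79, 3.14, 3.14, 3.14, 3.14].

## Interface

Orientations are given as a rotation vector (axis times angle).
In Python, from plant import r, camrig, ticket gives the robot as it stands (r), with the cameras (camrig) and the job (ticket).
- The arm moves only by the shell command python3 drive.py 'ROWS' [OPENING]. ROWS is rows parted by semicolons, their numbers by spaces, 1 to 5 of them, each of 6 numbers: dx, dy, dz in m, then a rotation vector rx, ry, rz in rad; each row is the pose to reach, as a shift and turn from the pose commanded when the command began, along the tool's axes at that moment; what a row does not reach only later rows make up. A row lasts 1/10 s, in which the tool goes at most 0.05 m and 0.15 rad, less where a joint would pass 70% of its speed; a pose out of reach is approached as far as the arm can. OPENING is the finger opening in m, set as the command begins (- or left out keeps the last). The fingers move at their own pace and stop on an object; the grip force is fixed at half the most. Time passes only in rows, so rows that do not move let the fingers close. It prints the time, the measured TCP pose, the force, the opening and the grip force at its end.
- r.sense(): the state, without advancing time (a new reading comes with each control period).
- camrig.get_image(name): name is "side" or "top"; returns a dict with "pixels" (420x560x3 uint8, red, green, blue), "z_map" (420x560 float32, m along the optical axis (not along the pixel's ray), 0 where there is no reading), "fx", "fy", "cx", "cy" (pixels), "extrinsics" (4x4, takes a point from world to camera coordinates). Camera axes: x right, y down, z forward; pixel columns grow to the right and rows downward; lengths in m; the calibration is good to about 2 mm. A picture is of the moment at which its call begins.
- ticket.sign_off(): hands the job in; it is judged then, once.
The state is a dict: "t": time; "joints": joint angles; "joint_vel": joint speeds; "tau": joint torques, N m; "tool_pos": TCP position; "tcp_rot": TCP orientation; "force": force on the tool from outside, world axes, zero at the start; "wrist_torque": the same for the moment, N m; "finger_gap": finger opening in m; "finger_force": force on a finger pad.
Only numpy, scipy, OpenCV 4.12 (cv2) and the standard library are available. Lean on these libraries where they do the work, as an engineer would, in place of code of your own. Each camera call takes 0.05 s, during which the arm holds its last target. There are 200 camera calls.

## Working session

There is one attempt and no reset: what is moved stays moved. The work goes in short steps, Python scripts to look and compute and a shell command to move; the robot and the scene stay as the last step left them, time stands still between calls to the robot, and variables do not carry over. Pictures are saved under pics/ and viewed, at most 10 in all, crops included, and the job is handed in when it is done.

```bash
ls; mkdir -p pics; python3 - <<'E'
from plant import r, camrig, ticket
import cv2,numpy as np
for n in("top","side"):
    d=camrig.get_image(n); cv2.imwrite(f"pics/{n}0.png",cv2.resize(d["pixels"][:,:,::-1],(784,588),interpolation=cv2.INTER_CUBIC)); np.savez(f"{n}0.npz",**d)
    print(d["fx"],d["cx"],d["cy"],d["extrinsics"])
s=r.sense();print(s["t"],s["tool_pos"],s["tcp_rot"],s["finger_gap"])
E
```

```text
drive.py
pics
plant.py
380.3023366212445 275.8316199383407 210.37274024768797 [[ 0.0238373  -0.99942098  0.02427926  0.16431709]
 [-0.98546757 -0.02757631 -0.16761033  0.55010428]
 [ 0.16818282 -0.01993105 -0.98555431  0.95153356]
 [ 0.          0.          0.          1.        ]]
456.24183612354466 275.24895791261343 206.14868243401347 [[ 0.98799011 -0.15361208  0.01669916 -0.50743875]
 [-0.06691174 -0.52274576 -0.84985863  0.1863948 ]
 [ 0.13927797  0.83853456 -0.52674609  0.77585961]
 [ 0.          0.          0.          1.        ]]
0.1 [ 0.24874609 -0.51760967  0.20440899] [-3.06116777e+00 -6.97133758e-01  2.56502863e-04] 0.09431793849525602
```

View pics/top0.png

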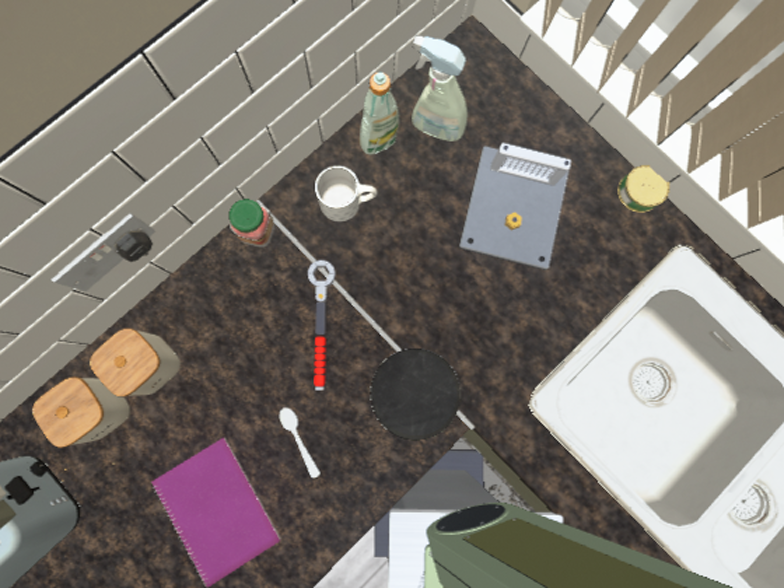

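View pics/side0.png

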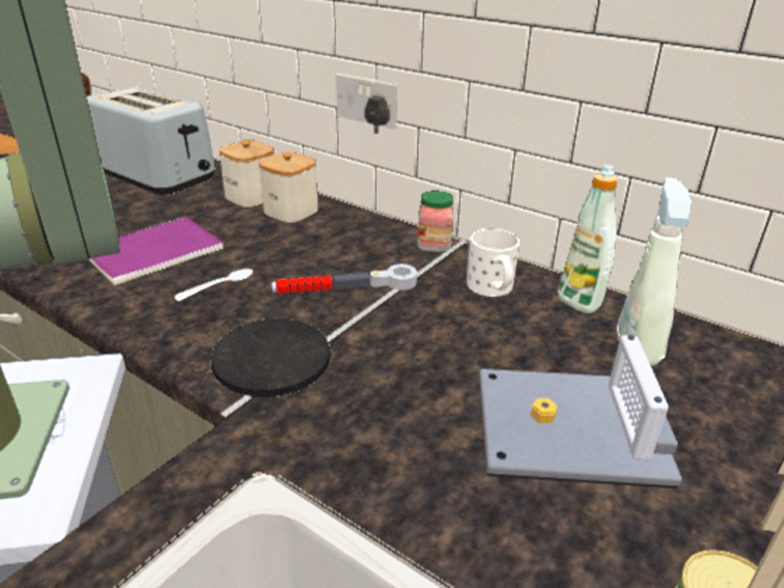

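The top view (1.4x) shows the wrench ring at about (321,273), the handle end at (320,388) and the bolt at (514,221). The mug is at (340,193) and the jar at (248,220), both clear of the path between wrench and bolt. Next I'll measure from enlarged crops and colour masks.

```bash
cat > h.py <<'E'
import numpy as np,cv2
from scipy.spatial.transform import Rotation as R
def w(d,u,v,z=None,plane=None):
    "pixel -> world, by depth z along axis or by intersecting height plane"
    E=d["extrinsics"];Rm=E[:3,:3];t=E[:3,3]
    ray=np.array([(u-d["cx"])/d["fx"],(v-d["cy"])/d["fy"],1.])
    c=-Rm.T@t;dr=Rm.T@ray
    s=z if plane is None else (plane-c[2])/dr[2]
    return c+s*dr
def cloud(d):
    vv,uu=np.mgrid[:420,:560];z=d["z_map"]
    p=np.stack([(uu-d["cx"])/d["fx"]*z,(vv-d["cy"])/d["fy"]*z,z],-1)
    E=d["extrinsics"];return (p-E[:3,3])@E[:3,:3]
def crop(d,u,v,h,name,k=8):
    p=d["pixels"][v-h:v+h,u-h:u+h,::-1];return cv2.resize(p,None,fx=k,fy=k,interpolation=cv2.INTER_CUBIC)
E
python3 - <<'E'
from h import *
T=dict(np.load("top0.npz"));S=dict(np.load("side0.npz"))
for n,d in(("top",T),("side",S)):
    hsv=cv2.cvtColor(d["pixels"],cv2.COLOR_RGB2HSV);P=cloud(d);H,s_,V=[hsv[...,i].astype(int) for i in range(3)]
    red=((H<6)|(H>174))&(s_>200)&(V>150); br=(H>15)&(H<30)&(s_>150)&(V>120)
    for m,nm in((red,"red"),(br,"brass")):
        c,l,st,ce=cv2.connectedComponentsWithStats(m.astype(np.uint8))
        for i in range(1,c):
            if st[i,4]>25:
                q=P[l==i];print(n,nm,st[i],ce[i].round(1),np.median(q,0).round(4),q.min(0).round(3),q.max(0).round(3))
                if nm=="red": 
                    a=np.linalg.svd(q[:,:2]-q[:,:2].mean(0))[2][0];print("yaw",np.arctan2(a[1],a[0]))
    z=P[...,2]
P=cloud(T);
print("ring centre",w(T,321/1.4,273/1.4,plane=.022))
print("bolt",w(T,514/1.4,221/1.4,plane=.036))
a=crop(T,229,197,36,"",8);b=crop(T,367,157,25,"",8)
im=np.zeros((576,800,3),np.uint8);
im[:576,:400]=a[:,88:488];im[:400,400:]=b;cv2.imwrite("pics/c1.png",im)
a=crop(S,286,198,25,"",8);b=crop(S,388,293,25,"",8);cv2.imwrite("pics/c2.png",np.hstack([a,b]))
E
```

```text
top red [225 241   7   6  41] [228.1 243.4] [0.4587 0.3018 0.0205] [0.451 0.294 0.013] [0.465 0.31  0.025]
yaw -1.7878144151088848
top red [225 248   7   4  27] [228.1 249.4] [0.4431 0.3011 0.0202] [0.438 0.293 0.016] [0.446 0.309 0.025]
yaw -1.602196150166197
top red [225 253   7   4  27] [228.1 254.4] [0.428  0.3003 0.0208] [0.378 0.198 0.017] [0.433 0.309 1.026]
yaw -2.0202196528905567
top red [225 258   7   4  28] [228.  259.5] [0.4159 0.3001 0.0205] [0.412 0.292 0.017] [0.42  0.308 0.023]
yaw -1.5448620573392728
top red [225 263   7   4  27] [227.9 264.4] [0.4041 0.2998 0.0205] [0.399 0.292 0.015] [0.407 0.308 0.026]
yaw -1.4911151702297447
top red [224 268   8   7  53] [227.7 271. ] [0.3861 0.2988 0.0207] [0.378 0.291 0.012] [0.394 0.31  0.024]
yaw -1.4808821961208607
top brass [ 83 255   7   7  39] [ 85.7 258. ] [0.4072 0.6185 0.1267] [0.4   0.612 0.123] [0.414 0.625 0.131]
top brass [ 40 291   9   8  42] [ 44.3 294.4] [0.3225 0.703  0.1277] [0.314 0.696 0.123] [0.33  0.713 0.132]
side red [198 197  39  12 316] [217.  202.7] [0.42   0.289  0.0183] [ 0.376 -0.631 -0.002] [0.466 0.344 0.576]
yaw -1.597303858160019
side brass [424 127  16   9  83] [431.2 131.8] [0.8626 0.1843 0.217 ] [0.853 0.179 0.21 ] [0.878 0.201 0.223]
side brass [408 192  18  13 123] [415.4 199.2] [0.8547 0.1788 0.0605] [0.845 0.163 0.045] [0.871 0.197 0.072]
side brass [380 285  17  17 206] [387.9 293.6] [ 0.6979 -0.0786  0.0349] [ 0.406 -0.631  0.022] [ 0.714 -0.058  0.576]
ring centre [0.58791028 0.30420738 0.022     ]
bolt [ 0.69898066 -0.06667628  0.036     ]
```

View pics/c1.png

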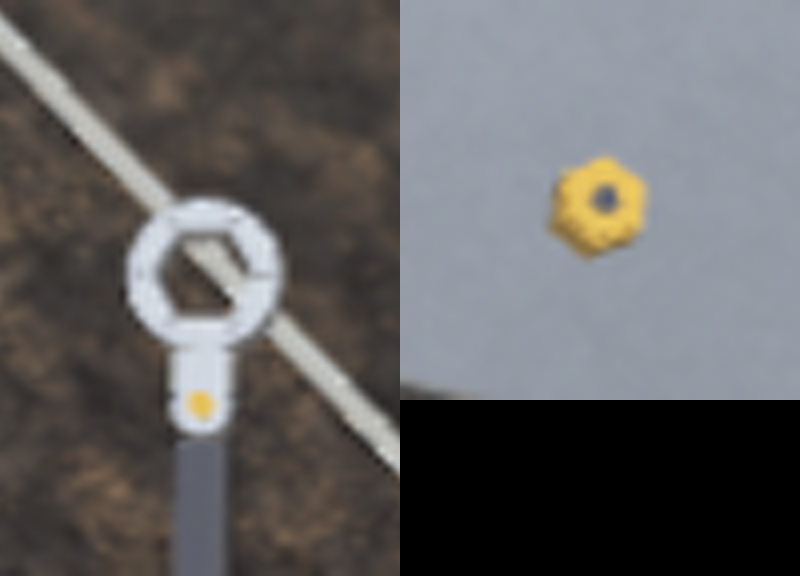

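View pics/c2.png

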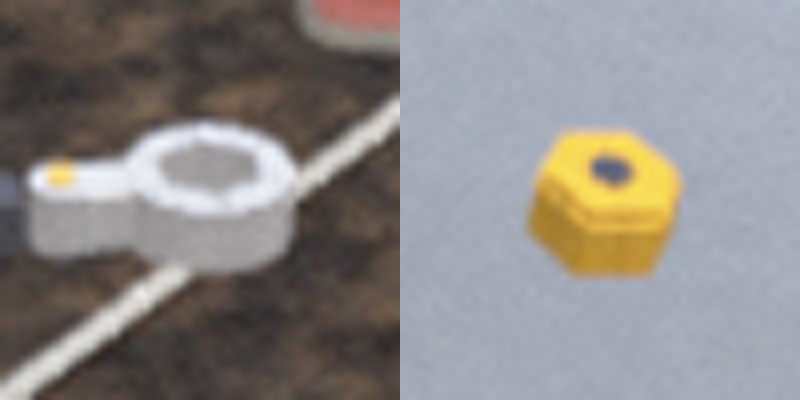

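```bash
cat >> h.py <<'E'
def proj(d,p):
    c=np.asarray(p)@d["extrinsics"][:3,:3].T+d["extrinsics"][:3,3]
    return np.c_[c[:,0]/c[:,2]*d["fx"]+d["cx"],c[:,1]/c[:,2]*d["fy"]+d["cy"]]
def hexfit(d,x0,z0=.018):
    from scipy.optimize import minimize
    k=8;u0,v0=proj(d,[[*x0,z0+.009]])[0].astype(int)-16
    c=cv2.resize(d["pixels"][v0:v0+32,u0:u0+32],None,fx=k,fy=k,interpolation=cv2.INTER_CUBIC)
    hsv=cv2.cvtColor(c,cv2.COLOR_RGB2HSV);m=((hsv[...,1]>110)|((hsv[...,1]>60)&False)).astype(np.uint8)
    m=cv2.morphologyEx(m,cv2.MORPH_CLOSE,np.ones((25,25)))
    def f(q):
        a=q[2]+np.pi/6+np.arange(6)*np.pi/3
        P=[[q[0]+r*np.cos(t),q[1]+r*np.sin(t),z] for r,z in((.01617,z0),(.01617,z0+.016),(.0145,z0+.018)) for t in a]
        uv=((proj(d,P)-[u0,v0]+.5)*k-.5)
        h=cv2.convexHull((uv*16).round().astype(np.int32));I=np.zeros_like(m);cv2.fillConvexPoly(I,h,1,shift=4)
        return np.count_nonzero(I!=m)/m.sum()
    rs=[minimize(f,[*x0,y],method="Nelder-Mead",options=dict(initial_simplex=np.array([[*x0,y],[x0[0]+.004,x0[1],y],[x0[0],x0[1]+.004,y],[*x0,y+.2]]))) for y in np.arange(-.5,.5,.12)]
    rs.sort(key=lambda r:r.fun)
    return [(r.x.round(4),round(r.fun,3)) for r in rs[:3]]
E
python3 - <<'E'
from h import *
T=dict(np.load("top0.npz"));S=dict(np.load("side0.npz"))
b=w(T,367.2,156.3,plane=.036);print("bolt",b)
b2=w(S,(610-400+.5)/8-.5+363,(170.5)/8-.5+268,plane=.036);print("bolt side",b2)
print(hexfit(T,b[:2]),hexfit(S,b2[:2]))
r0=w(T,229.2,194.9,plane=.022);print("ring",r0)
r1=w(S,(208.5)/8-.5+261,(168.5)/8-.5+173,plane=.022);print("ring side",r1)
for u,v in((228.1,243.4),(227.7,271)):
    p=w(T,u,v,plane=.021);print(p,np.arctan2(*(r0-p)[[1,0]]))
# plate edges, from corners in the top picture
for u,v in((461,247),(548,267),):print("corner",w(T,u/1.4,v/1.4,plane=.018))
print("mug",w(T,338/1.4,180/1.4,plane=.09),"jar",w(T,246/1.4,215/1.4,plane=.099))
E
```

```text
bolt [ 0.7033949  -0.06690616  0.036     ]
bolt side [ 0.70328399 -0.06839317  0.036     ]
[(array([ 0.7036, -0.0668,  0.0315]), np.float64(0.2)), (array([ 0.7036, -0.0668,  0.0311]), np.float64(0.2)), (array([ 0.7036, -0.067 ,  0.0347]), np.float64(0.2))] [(array([ 0.7036, -0.0684,  0.5017]), np.float64(0.086)), (array([ 0.7037, -0.0683, -0.556 ]), np.float64(0.087)), (array([ 0.7035, -0.0685,  0.4924]), np.float64(0.087))]
ring [0.58817804 0.30444932 0.022     ]
ring side [0.58806973 0.30361937 0.022     ]
[0.45791611 0.30165748 0.021     ] 0.02142925156752179
[0.38614338 0.29947686 0.021     ] 0.0246069521889209
corner [0.64860534 0.03374558 0.018     ]
corner [ 0.61351758 -0.13672891  0.018     ]
mug [0.74992305 0.27350706 0.09      ] jar [0.67449845 0.43544207 0.099     ]
```

```bash
python3 - <<'E'
from h import *
T=dict(np.load("top0.npz"));S=dict(np.load("side0.npz"))
b=np.array([.7034,-.0683])
for x,y,z in((528,228,.018),(572,275,.018),(655,275,.018),(682,182,.034),(630,131,.036),(563,131,.036)):
    p=w(S,(x-400+.5)/8-.5+363,(y+.5)/8-.5+268,plane=z)[:2]-b;print(np.linalg.norm(p).round(4),np.degrees(np.arctan2(p[1],p[0])).round(1))
im=np.zeros((600,800,3),np.uint8)
k=24
a=T["pixels"][144:169,355:380,::-1];a=cv2.resize(a,(600,600),interpolation=cv2.INTER_LANCZOS4)
for j,yaw in enumerate((.03,.5)):
    c=a[100:500,100:500].copy()
    for z,rr in((.018,.01617),(.036,.0145)):
        t=yaw+np.pi/6+np.arange(6)*np.pi/3
        uv=((proj(T,np.c_[.7035+rr*np.cos(t),-.0669+rr*np.sin(t),0*t+z])-[355,144]+.5)*k-.5-100)
        cv2.polylines(c,[uv.astype(np.int32)],True,(0,0,255) if z>.02 else (0,255,0),1)
    im[:400,400*j:400*j+400]=c
cv2.imwrite("pics/c3.png",im[:400])
E
```

```text
0.0155 168.6
0.0164 -130.7
0.0166 -63.8
0.0157 -14.1
0.0145 52.1
0.0147 113.5
```

View pics/c3.png

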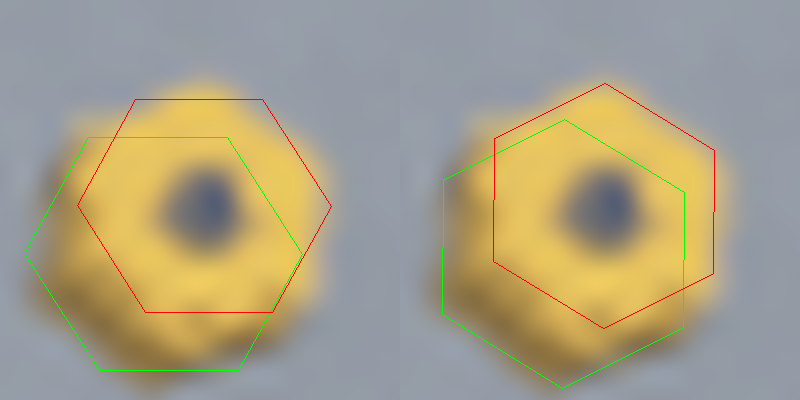

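The overlay shows that a bolt yaw of about 0.5 (mod 60°) fits and 0.03 does not. I'll refine it with a better mask threshold.

```bash
cat > to.py <<'E'
"delta row (tool axes) to world x y z, tool-x yaw (pointing down)"
import sys;from h import *;from plant import r, camrig, ticket
s=r.sense();x,y,z,a=map(float,sys.argv[1:5]);R0=R.from_rotvec(s["tcp_rot"])
Rt=R.from_matrix(np.c_[[np.cos(a),np.sin(a),0],[np.sin(a),-np.cos(a),0],[0,0,-1]])
print(np.r_[R0.inv().apply(np.array([x,y,z])-s["tool_pos"]),(R0.inv()*Rt).as_rotvec()].round(4),"now",s["tool_pos"].round(4),"yaw",np.arctan2(*R0.as_matrix()[[1,0],0]).round(4),"F",s["force"].round(1),"j",s["joints"].round(2),s["t"])
E
python3 to.py .518 .3024 .12 .023
```

```text
[ 5.978e-01 -6.224e-01  8.590e-02 -2.100e-03  1.000e-04  4.248e-01] now [ 0.2487 -0.5176  0.2044] yaw 0.4478 F [ 1.   0.  -0.8] j [-1.27  0.21  1.54 -0.    1.39 -0.15] 0.1
```

```bash
A='0.598 -0.622 0.03 0 0 0.425'; python3 drive.py '0.598 -0.622 0 0 0 0.425;0.598 -0.622 0 0 0 0.425;0.598 -0.622 0 0 0 0.425;0.598 -0.622 0 0 0 0.425;0.598 -0.622 0 0 0 0.425' 0.06; python3 to.py .518 .3024 .12 .023
```

```text
t: 0.6
tool_pos: [0.3271, -0.2787, 0.205]
tcp_rot: [-3.141, -0.034, 0.0]
force: [0.7, 0.3, 0.4]
finger_gap: 0.0606
finger_force: 0.0
[ 2.036e-01 -5.767e-01  8.530e-02 -7.000e-04  1.000e-04 -1.100e-03] now [ 0.3271 -0.2787  0.205 ] yaw 0.0219 F [0.7 0.3 0.4] j [-0.91 -0.11  1.88  0.    1.38  0.64] 0.6
```

```bash
python3 drive.py '0.204 -0.577 0 0 0 0;0.204 -0.577 0 0 0 0;0.204 -0.577 0 0 0 0;0.204 -0.577 0 0 0 0;0.204 -0.577 0 0 0 0' ; python3 drive.py '0.121 -0.343 0.04 0 0 0;0.121 -0.343 0.04 0 0 0;0.121 -0.343 0.04 0 0 0;0.121 -0.343 0.04 0 0 0;0.121 -0.343 0.04 0 0 0' ;python3 to.py .518 .3024 .12 .023
```

```text
t: 1.1
tool_pos: [0.405, -0.0412, 0.2053]
tcp_rot: [3.141, 0.035, 0.001]
force: [0.8, -0.3, 0.7]
finger_gap: 0.0601
finger_force: 0.0
t: 1.6
tool_pos: [0.4822, 0.195, 0.1775]
tcp_rot: [3.141, 0.037, -0.001]
force: [1.1, -0.3, 0.8]
finger_gap: 0.0601
finger_force: 0.0
[ 0.0383 -0.1066  0.0574  0.0004  0.0005  0.0003] now [0.4822 0.195  0.1775] yaw 0.0233 F [ 1.1 -0.3  0.8] j [ 0.22  0.12  1.71 -0.    1.32  1.77] 1.6
```

```bash
python3 drive.py '0.0383 -0.1066 0.057 0 0 0;0.0383 -0.1066 0.057 0 0 0;0.0383 -0.1066 0.057 0 0 0;0.0383 -0.1066 0.057 0 0 0' ; python3 - <<'E'
from h import *
from plant import r, camrig, ticket
d=camrig.get_image("side");np.savez("s1.npz",**d);c=d["pixels"][110:250,180:340,::-1];cv2.imwrite("pics/s1.png",cv2.resize(c,None,fx=4,fy=4,interpolation=cv2.INTER_CUBIC))
E
python3 to.py .518 .302 .005 .023
```

```text
t: 2.0
tool_pos: [0.5164, 0.3023, 0.1177]
tcp_rot: [3.14, 0.042, -0.008]
force: [-0.9, -0.9, -0.3]
finger_gap: 0.06
finger_force: 0.0
[ 0.0016 -0.0014  0.1141  0.0018  0.0037  0.0022] now [0.5168 0.3008 0.1191] yaw 0.0252 F [ 0.2 -0.1  0.4] j [ 0.38  0.34  1.56 -0.    1.24  1.93] 2.05
```

View pics/s1.png

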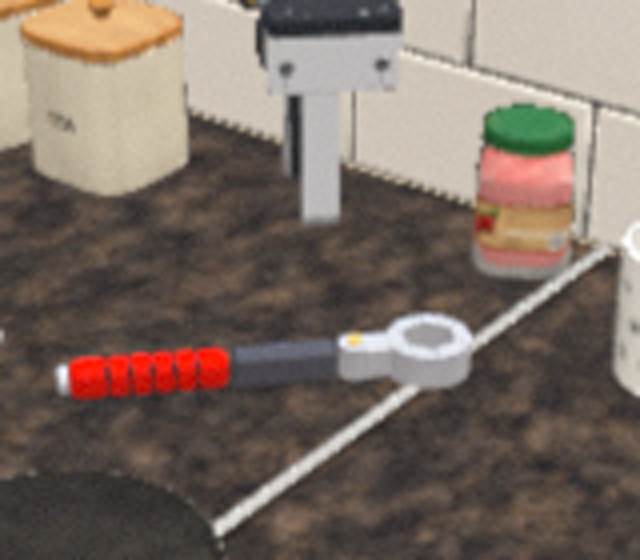

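The gripper hangs above the neck and clear of the jar and the wall, so I descend and grasp.

```bash
python3 drive.py '0.0016 -0.001 0.05 0 0 0;0.0016 -0.001 0.09 0 0 0;0.0016 -0.001 0.107 0 0 0;0.0016 -0.001 0.113 0 0 0;0.0016 -0.001 0.114 0 0 0'; python3 drive.py '0 0 0 0 0 0;0 0 0 0 0 0;0 0 0 0 0 0;0 0 0 0 0 0;0 0 0 0 0 0' 0.0;python3 to.py .518 .302 .11 .023
```

```text
t: 2.55
tool_pos: [0.5199, 0.3002, 0.0075]
tcp_rot: [3.141, 0.034, -0.0]
force: [0.9, 0.2, 0.5]
finger_gap: 0.0599
finger_force: 0.0
t: 3.05
tool_pos: [0.52, 0.3015, 0.0076]
tcp_rot: [-3.141, -0.036, -0.001]
force: [-0.4, 0.8, -0.9]
finger_gap: 0.0234
finger_force: 0.0
[-2.000e-03 -6.000e-04 -1.024e-01 -3.000e-04 -7.000e-04 -1.000e-04] now [0.52   0.3015 0.0076] yaw 0.0229 F [-0.4  0.8 -0.9] j [0.38 0.49 1.62 0.   1.04 1.93] 3.05
```

```bash
python3 drive.py '0 0 0.003 0 0 0;0 0 0.003 0 0 0;0 0 0.003 0 0 0;0 0 0.003 0 0 0;0 0 0.003 0 0 0'; python3 drive.py '0 0 -0.02 0 0 0;0 0 -0.06 0 0 0;0 0 -0.1 0 0 0;0 0 -0.1 0 0 0;0 0 -0.1 0 0 0';python3 to.py .518 .302 .11 .023
```

```text
t: 3.55
tool_pos: [0.5204, 0.3015, 0.0058]
tcp_rot: [-3.141, -0.036, -0.001]
force: [-2.1, -1.7, 8.6]
finger_gap: 0.0178
finger_force: 30.0
t: 4.05
tool_pos: [0.5195, 0.3013, 0.1037]
tcp_rot: [3.141, 0.036, -0.0]
force: [0.1, 0.5, -5.7]
finger_gap: 0.018
finger_force: 30.0
[-0.0015 -0.0007 -0.0063  0.      0.0001 -0.0001] now [0.5195 0.3013 0.1037] yaw 0.0229 F [ 0.1  0.5 -5.7] j [0.38 0.36 1.57 0.   1.21 1.93] 4.05
```

```bash
python3 to.py .64 -.0924 .11 .37; python3 drive.py '0.12 0.2 0 0 0 0;0.12 0.25 0 0 0 -0.1;0.12 0.3 0 0 0 -0.2;0.12 0.3 0 0 0 -0.3;0.12 0.3 0 0 0 -0.347'; python3 to.py .64 -.0924 .085 .37
```

```text
[ 1.115e-01  3.963e-01 -6.300e-03  0.000e+00  1.000e-04 -3.471e-01] now [0.5195 0.3013 0.1037] yaw 0.0229 F [ 0.1  0.5 -5.7] j [0.38 0.36 1.57 0.   1.21 1.93] 4.05
t: 4.55
tool_pos: [0.6179, 0.0718, 0.0996]
tcp_rot: [-3.085, -0.582, 0.012]
force: [0.7, -0.3, -4.5]
finger_gap: 0.0175
finger_force: 30.0
[-0.0391  0.161   0.0144 -0.0031  0.0072  0.0028] now [0.6179 0.0718 0.0996] yaw 0.3728 F [ 0.7 -0.3 -4.5] j [-0.02  0.41  1.51  0.    1.23  1.17] 4.55
```

```bash
python3 drive.py '-0.039 0.161 0.015 0 0 0;-0.039 0.161 0.015 0 0 0;-0.039 0.161 0.015 0 0 0;-0.039 0.161 0.015 0 0 0;-0.039 0.161 0.015 0 0 0'; python3 drive.py '0 0 0 0 0 0;0 0 0 0 0 0'; python3 to.py .64 -.0924 .085 .37;  python3 - <<'E'
from h import *
from plant import r, camrig, ticket
im=[]
T=camrig.get_image("top");S=camrig.get_image("side");np.savez("t2.npz",**T);np.savez("s2.npz",**S)
for d in(T,S):
    u,v=proj(d,[[.69,-.07,.05]])[0].astype(int);print(u,v)
    im.append(cv2.resize(d["pixels"][v-25:v+25,u-25:u+25,::-1],(400,400),interpolation=cv2.INTER_CUBIC))
cv2.imwrite("pics/c4.png",np.hstack(im))
E
```

```text
t: 5.05
tool_pos: [0.6398, -0.0932, 0.0847]
tcp_rot: [-3.087, -0.57, 0.01]
force: [0.1, 0.4, -4.8]
finger_gap: 0.0179
finger_force: 30.0
t: 5.25
tool_pos: [0.6413, -0.0886, 0.0875]
tcp_rot: [-3.085, -0.58, 0.004]
force: [-0.7, 0.8, -4.7]
finger_gap: 0.0178
finger_force: 30.0
[-0.0026  0.0031  0.0025 -0.0026  0.0023  0.0015] now [ 0.6413 -0.0886  0.0875] yaw 0.3715 F [-0.7  0.8 -4.7] j [-0.27  0.47  1.45  0.    1.22  0.93] 5.25
369 159
383 284
```

View pics/c4.png

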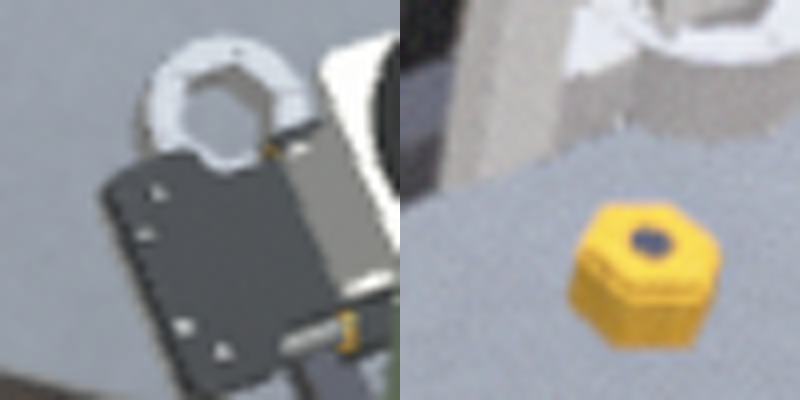

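```bash
python3 - <<'E'
from h import *
T=dict(np.load("t2.npz"));S=dict(np.load("s2.npz"))
p=w(T,372.2,148.0,plane=.1037);print(p)
a=.37;e=np.array([np.cos(a),np.sin(a)]);print("expected",np.array([.6413,-.0886])+.068*e)
k=8;u0,v0=355,235
c=cv2.resize(S["pixels"][v0:v0+55,u0:u0+80,::-1],None,fx=k,fy=k,interpolation=cv2.INTER_CUBIC)
t=np.linspace(0,2*np.pi,60)
for z in(.1037,.0817):
    uv=(proj(S,np.c_[p[0]+.026*np.cos(t),p[1]+.026*np.sin(t),0*t+z])-[u0,v0]+.5)*k-.5
    cv2.polylines(c,[uv.astype(np.int32)],True,(0,0,255),1)
cv2.imwrite("pics/c5.png",c)
E
```

```text
[ 0.70356238 -0.06194697  0.1037    ]
expected [ 0.70469826 -0.06401015]
```

View pics/c5.png

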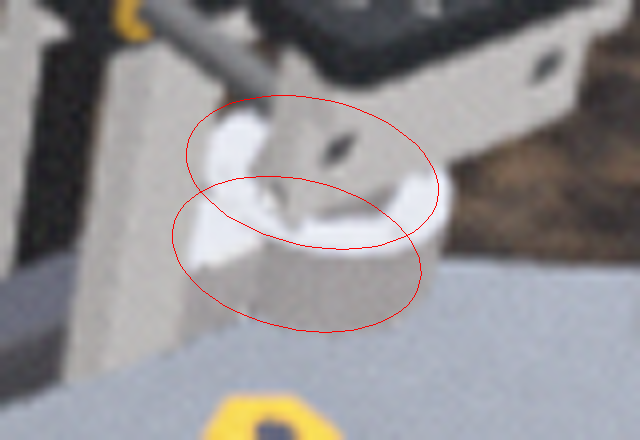

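The side view shows the ring about 1.5 px right of and 0.7 px below the top-view estimate. Averaging both cameras and the kinematics, the ring needs about -1 mm in x and -4 mm in y. I correct, then feel my way down.

```bash
python3 to.py .6401 -.0929 .06 .37; python3 drive.py '-0.0028 0.0035 0.005 0 0 0;-0.0028 0.0035 0.015 0 0 0;-0.0028 0.0035 0.022 0 0 0;-0.0028 0.0035 0.027 0 0 0;-0.0028 0.0035 0.027 0 0 0';python3 drive.py '0 0 0 0 0 0;0 0 0 0 0 0;0 0 0 0 0 0';python3 to.py .6401 -.0929 .05 .37
```

```text
[-0.0033  0.0033  0.0286 -0.001   0.0008  0.0022] now [ 0.6421 -0.0887  0.0886] yaw 0.3722 F [ 0.5  0.5 -4.8] j [-0.27  0.47  1.45  0.    1.22  0.93] 5.35
t: 5.85
tool_pos: [0.64, -0.0946, 0.0604]
tcp_rot: [-3.087, -0.577, 0.004]
force: [-0.8, -0.3, -4.4]
finger_gap: 0.0177
finger_force: 30.0
t: 6.15
tool_pos: [0.6416, -0.0951, 0.0627]
tcp_rot: [3.088, 0.577, 0.002]
force: [-0.3, -0.2, -4.1]
finger_gap: 0.0176
finger_force: 30.0
[-0.0006 -0.0027  0.0127  0.0007 -0.0009 -0.0003] now [ 0.6416 -0.0951  0.0627] yaw 0.3697 F [-0.3 -0.2 -4.1] j [-0.28  0.5   1.47  0.    1.18  0.92] 6.15
```

```bash
for i in 1 2 3; do python3 drive.py '0 0 0 0 0 0;0 0 0 0 0 0' | grep tool_pos; done; python3 - <<'E'
from h import *
from plant import r, camrig, ticket
T=camrig.get_image("top");S=camrig.get_image("side");np.savez("t3.npz",**T);np.savez("s3.npz",**S)
s=r.sense();print(s["tool_pos"])
im=[]
for d in(T,S):
    u,v=proj(d,[[.7,-.068,.05]])[0].astype(int);print(u,v)
    im.append(cv2.resize(d["pixels"][v-20:v+20,u-20:u+20,::-1],(400,400),interpolation=cv2.INTER_CUBIC))
cv2.imwrite("pics/c6.png",np.hstack(im))
E
```

```text
tool_pos: [0.6414, -0.095, 0.0624]
tool_pos: [0.6412, -0.095, 0.0622]
tool_pos: [0.6412, -0.095, 0.0621]
[ 0.64117317 -0.09498417  0.06212137]
368 155
388 282
```

View pics/c6.png

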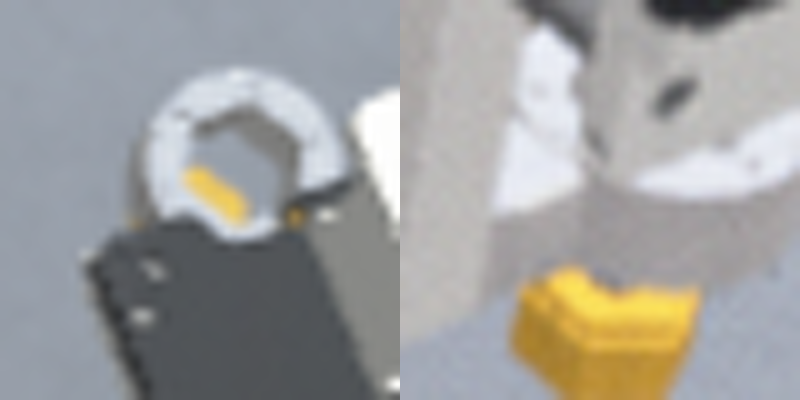

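```bash
python3 - <<'E'
from h import *
T=dict(np.load("t3.npz"));S=dict(np.load("s3.npz"))
print(w(T,372.35,151.35,plane=.0783))
a=.37;print(np.array([.6412,-.095])+.068*np.array([np.cos(a),np.sin(a)]))
# fit outer circle in side: white/grey ring mask too occluded; overlay candidates
k=12;u0,v0=365,250
c0=cv2.resize(S["pixels"][v0:v0+50,u0:u0+64,::-1],None,fx=k,fy=k,interpolation=cv2.INTER_CUBIC)
t=np.linspace(0,2*np.pi,60)
for p,col in(((.7046,-.0704),(0,0,255)),):
  for z in(.0783,.0563):
    uv=(proj(S,np.c_[p[0]+.026*np.cos(t),p[1]+.026*np.sin(t),0*t+z])-[u0,v0]+.5)*k-.5
    cv2.polylines(c0,[uv.astype(np.int32)],True,col,1)
cv2.imwrite("pics/c7.png",c0)
E
```

```text
[ 0.70338968 -0.06933747  0.0783    ]
[ 0.70459826 -0.07041015]
```

View pics/c7.png

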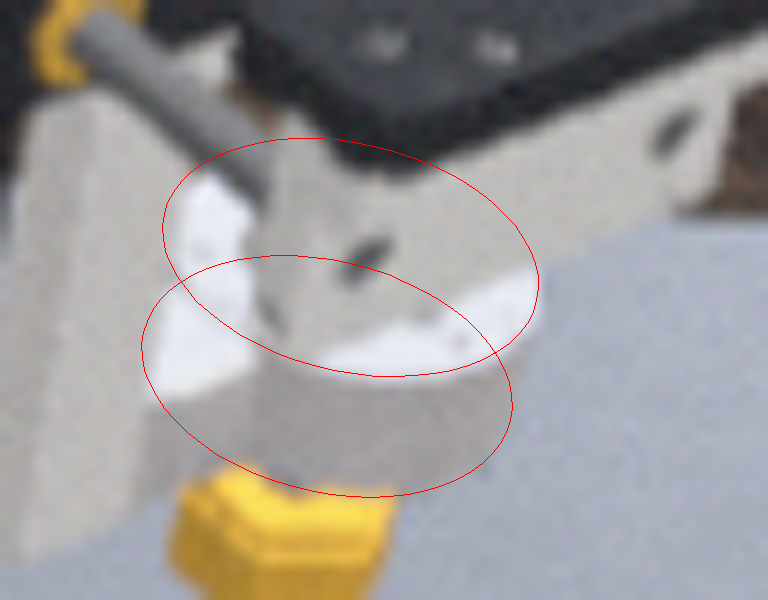

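Side fits the kinematics within 0.5 px. Both cameras agree the ring needs about (-0.7, +2.6) mm.

```bash
python3 drive.py '0.0003 -0.0027 0.004 0 0 0;0.0003 -0.0027 0.009 0 0 0;0.0003 -0.0027 0.013 0 0 0;0.0003 -0.0027 0.016 0 0 0;0.0003 -0.0027 0.016 0 0 0';python3 drive.py '0 0 0 0 0 0;0 0 0 0 0 0;0 0 0 0 0 0;0 0 0 0 0 0;0 0 0 0 0 0';python3 to.py .6405 -.0924 .04 .37; python3 drive.py '0 0 0.001 0 0 0;0 0 0.002 0 0 0;0 0 0.003 0 0 0;0 0 0.004 0 0 0;0 0 0.005 0 0 0'
```

```text
t: 7.35
tool_pos: [0.6398, -0.0922, 0.0451]
tcp_rot: [-3.087, -0.577, 0.002]
force: [-0.3, -0.6, -4.9]
finger_gap: 0.0177
finger_force: 30.0
t: 7.85
tool_pos: [0.6406, -0.0924, 0.0463]
tcp_rot: [3.088, 0.578, 0.0]
force: [0.1, -0.2, -4.3]
finger_gap: 0.0181
finger_force: 30.0
[-0.0001 -0.      0.0063  0.0002 -0.0002 -0.0002] now [ 0.6406 -0.0924  0.0463] yaw 0.3698 F [ 0.1 -0.2 -4.3] j [-0.28  0.52  1.48  0.    1.15  0.92] 7.85
t: 8.35
tool_pos: [0.6404, -0.0923, 0.0409]
tcp_rot: [-3.088, -0.577, 0.0]
force: [-0.5, -1.0, -4.9]
finger_gap: 0.0179
finger_force: 30.0
```

```bash
python3 drive.py '0 0 0.001 0 0 0;0 0 0.002 0 0 0;0 0 0.003 0 0 0;0 0 0.003 0 0 0;0 0 0.003 0 0 0'
```

```text
t: 8.85
tool_pos: [0.6406, -0.0924, 0.0385]
tcp_rot: [3.088, 0.578, 0.0]
force: [-0.8, -0.4, -1.4]
finger_gap: 0.018
finger_force: 30.0
```

```bash
python3 drive.py '0 0 0.001 0 0 0;0 0 0.002 0 0 0;0 0 0.002 0 0 0;0 0 0.002 0 0 0'; python3 - <<'E'
from plant import r, camrig, ticket
s=r.sense();print(s["force"].round(2),s["wrist_torque"].round(3))
E
```

```text
t: 9.25
tool_pos: [0.6406, -0.0926, 0.0367]
tcp_rot: [3.088, 0.577, 0.0]
force: [-3.2, -0.6, 3.4]
finger_gap: 0.0174
finger_force: 30.0
[-3.23 -0.59  3.4 ] [-0.002  0.477  0.018]
```

Contact, with Fx at -3: the bolt pushes the ring towards -x, so I yield that way.

```bash
python3 drive.py '-0.0005 -0.0002 0 0 0 0;-0.001 -0.0004 0 0 0 0;-0.001 -0.0004 0 0 0 0;-0.001 -0.0004 0.001 0 0 0;-0.001 -0.0004 0.001 0 0 0';python3 - <<'E'
from plant import r, camrig, ticket
s=r.sense();print(s["force"].round(2),s["wrist_torque"].round(3))
E
```

```text
t: 9.75
tool_pos: [0.6392, -0.0923, 0.0344]
tcp_rot: [-3.088, -0.577, 0.001]
force: [0.2, 0.1, -4.5]
finger_gap: 0.0175
finger_force: 30.0
[ 0.16  0.14 -4.48] [-0.188  0.076 -0.06 ]
```

Force is back to the free weight, so the ring has slipped over. I continue down.

```bash
python3 drive.py '0 0 0.001 0 0 0;0 0 0.002 0 0 0;0 0 0.003 0 0 0;0 0 0.004 0 0 0;0 0 0.004 0 0 0'; python3 drive.py '0 0 0.001 0 0 0;0 0 0.002 0 0 0;0 0 0.003 0 0 0;0 0 0.003 0 0 0'
```

```text
t: 10.25
tool_pos: [0.6394, -0.0923, 0.0309]
tcp_rot: [-3.088, -0.578, 0.0]
force: [0.2, -1.5, -3.9]
finger_gap: 0.0176
finger_force: 30.0
t: 10.65
tool_pos: [0.6393, -0.0923, 0.0279]
tcp_rot: [-3.088, -0.578, 0.0]
force: [-0.6, -1.4, -5.3]
finger_gap: 0.0179
finger_force: 30.0
```

```bash
python3 drive.py '0 0 0.001 0 0 0;0 0 0.002 0 0 0;0 0 0.003 0 0 0;0 0 0.003 0 0 0';python3 drive.py '0 0 0.001 0 0 0;0 0 0.001 0 0 0;0 0 0.001 0 0 0'; python3 - <<'E'
from plant import r, camrig, ticket
s=r.sense();print(s["force"].round(2),s["wrist_torque"].round(3))
E
```

```text
t: 11.05
tool_pos: [0.6393, -0.0923, 0.0249]
tcp_rot: [-3.088, -0.577, 0.0]
force: [-0.7, -1.4, -3.8]
finger_gap: 0.0176
finger_force: 30.0
t: 11.35
tool_pos: [0.6394, -0.0923, 0.0241]
tcp_rot: [-3.088, -0.578, 0.0]
force: [0.3, -0.0, -4.3]
finger_gap: 0.0178
finger_force: 30.0
[ 0.32 -0.04 -4.3 ] [-0.171  0.062 -0.026]
```

```bash
python3 drive.py '0 0 0.0005 0 0 0;0 0 0.001 0 0 0;0 0 0.001 0 0 0'; python3 drive.py '0 0 0.0005 0 0 0;0 0 0.001 0 0 0;0 0 0.001 0 0 0'
```

```text
t: 11.65
tool_pos: [0.6394, -0.0923, 0.0236]
tcp_rot: [-3.088, -0.578, 0.0]
force: [-2.2, -1.3, -0.3]
finger_gap: 0.0176
finger_force: 30.0
t: 11.95
tool_pos: [0.6394, -0.0924, 0.0235]
tcp_rot: [3.088, 0.578, -0.0]
force: [-5.2, -0.3, 5.2]
finger_gap: 0.0178
finger_force: 30.0
```

Seated: the underside is at about 0.018 and contact force has risen. I release, lift, and check by image code.

```bash
python3 drive.py '0 0 0 0 0 0;0 0 0 0 0 0;0 0 0 0 0 0;0 0 0 0 0 0' 0.045; python3 drive.py '0 0 -0.03 0 0 0;0 0 -0.07 0 0 0;0 0 -0.1 0 0 0;0 0 -0.1 0 0 0;0 0 -0.1 0 0 0'
cat > see.py <<'E'
from h import *
from plant import r, camrig, ticket
def red(n):
    d=camrig.get_image(n);P=cloud(d);hsv=cv2.cvtColor(d["pixels"],cv2.COLOR_RGB2HSV).astype(int)
    m=((hsv[...,0]<6)|(hsv[...,0]>174))&(hsv[...,1]>190)&(hsv[...,2]>100)&(P[...,2]>.015)&(P[...,2]<.06)&(abs(P[...,0]-.6)<.2)&(abs(P[...,1])<.25)
    q=P[m]
    if len(q)<40: return len(q),
    x=q[:,:2];c=np.median(x,0);x=x[np.linalg.norm(x-c,axis=1)<.07]
    vx,vy,a,b=cv2.fitLine(x.astype(np.float32),cv2.DIST_HUBER,0,.001,.001).ravel()
    if vx<0:vx,vy=-vx,-vy
    return n,len(x),"mid",np.round([a,b],4),"z",np.median(q[:,2]).round(4),"axis yaw",round(float(np.arctan2(vy,vx)),3),"yaw to bolt",round(float(np.arctan2(-.0678-b,.7035-a)),3)
if __name__=="__main__":
    print(*red("side"));print(*red("top"))
E
python3 see.py; python3 to.py .55 -.15 .1 .37
```

```text
t: 12.35
tool_pos: [0.6397, -0.0923, 0.0221]
tcp_rot: [3.088, 0.578, 0.001]
force: [0.7, 0.1, -0.1]
finger_gap: 0.0438
finger_force: 0.0
t: 12.85
tool_pos: [0.6399, -0.0924, 0.1227]
tcp_rot: [3.087, 0.578, 0.003]
force: [-0.4, -0.4, -0.2]
finger_gap: 0.0451
finger_force: 0.0
side 721 mid [ 0.5489 -0.1355] z 0.0359 axis yaw 0.38 yaw to bolt 0.413
top 214 mid [ 0.5452 -0.1243] z 0.0352 axis yaw 0.36 yaw to bolt 0.343
[-0.103   0.0224  0.0203 -0.0021  0.0027 -0.0002] now [ 0.638  -0.0919  0.1201] yaw 0.3698 F [ 0.1 -0.  -0.6] j [-0.28  0.43  1.44  0.    1.28  0.92] 12.95
```

Wrench yaw is about 0.37 as planned. Now I straddle the red handle at the grip point with the fingers partly open.

```bash
python3 drive.py '-0.05 0 0 0 0 0;-0.1 0 0 0 0 0;-0.112 0.001 0 0 0 0;-0.112 0.001 0 0 0 0;-0.112 0.001 0 0 0 0' 0.038; python3 drive.py '0 0 0 0 0 0;0 0 0 0 0 0;0 0 0 0 0 0'; python3 to.py .5357 -.1329 .022 .37; python3 see.py
```

```text
t: 13.45
tool_pos: [0.536, -0.1337, 0.1217]
tcp_rot: [-3.088, -0.577, -0.001]
force: [0.9, -0.3, 0.1]
finger_gap: 0.0379
finger_force: 0.0
t: 13.75
tool_pos: [0.5363, -0.1334, 0.1222]
tcp_rot: [3.088, 0.579, 0.001]
force: [0.2, 0.5, -1.0]
finger_gap: 0.0379
finger_force: 0.0
[-0.0004 -0.0007  0.1002  0.0002 -0.0004  0.0008] now [ 0.5363 -0.1334  0.1222] yaw 0.3708 F [ 0.2  0.5 -1. ] j [-0.4   0.24  1.68  0.    1.22  0.8 ] 13.75
side 722 mid [ 0.5454 -0.1369] z 0.0359 axis yaw 0.375 yaw to bolt 0.412
7
```

```bash
python3 drive.py '0 0 0.03 0 0 0;0 0 0.06 0 0 0;0 0 0.075 0 0 0;0 0 0.085 0 0 0;0 0 0.09 0 0 0'; python3 drive.py '0 0 0.005 0 0 0;0 0 0.01 0 0 0;0 0 0.01 0 0 0;0 0 0.01 0 0 0'; python3 drive.py '0 -0.0036 0 0 0 0.02;0.0001 -0.0072 0 0 0 0.04;0.0003 -0.0108 0 0 0 0.06;0.0006 -0.0144 0 0 0 0.08;0.0009 -0.018 0 0 0 0.1'; python3 to.py .5357 -.1329 .022 .37
```

```text
t: 14.35
tool_pos: [0.5353, -0.1336, 0.0315]
tcp_rot: [-3.088, -0.578, 0.001]
force: [-0.0, 0.1, 0.1]
finger_gap: 0.038
finger_force: 0.0
t: 14.75
tool_pos: [0.5357, -0.1339, 0.0226]
tcp_rot: [3.088, 0.577, 0.001]
force: [0.1, -0.0, -0.1]
finger_gap: 0.0379
finger_force: 0.0
t: 15.25
tool_pos: [0.5295, -0.1164, 0.0222]
tcp_rot: [3.113, 0.42, -0.0]
force: [0.6, -1.3, -0.1]
finger_gap: 0.0378
finger_force: 0.4
[ 0.0016  0.0175  0.0002  0.0004  0.0002 -0.1015] now [ 0.5295 -0.1164  0.0222] yaw 0.2685 F [ 0.6 -1.3 -0.1] j [-0.38  0.36  1.77 -0.    1.01  0.93] 15.25
```

In contact with about 1.5 N. I continue along the arc and watch for the force to rise to about 10 N.

```bash
for i in 1 ; do python3 drive.py '0 -0.0036 0 0 0 0.02;0.0001 -0.0072 0 0 0 0.04;0.0003 -0.0108 0 0 0 0.06;0.0006 -0.0144 0 0 0 0.08;0.0009 -0.018 0 0 0 0.1'; done; python3 drive.py '0 -0.0036 0 0 0 0.02;0.0001 -0.0072 0 0 0 0.04;0.0003 -0.0108 0 0 0 0.06'; python3 to.py .5357 -.1329 .022 .37
```

```text
t: 15.75
tool_pos: [0.5257, -0.0989, 0.0222]
tcp_rot: [3.13, 0.264, 0.0]
force: [-0.8, -1.3, -0.2]
finger_gap: 0.0382
finger_force: 0.8
t: 16.05
tool_pos: [0.5243, -0.0883, 0.0222]
tcp_rot: [3.137, 0.17, 0.0]
force: [-0.7, -2.3, -1.0]
finger_gap: 0.0376
finger_force: 1.1
[ 6.600e-03  4.560e-02  2.000e-04  4.000e-04 -1.000e-04 -2.619e-01] now [ 0.5243 -0.0883  0.0222] yaw 0.1081 F [-0.7 -2.3 -1. ] j [-0.33  0.34  1.79 -0.    1.01  1.13] 16.05
```

```bash
python3 drive.py '0 -0.0036 0 0 0 0.02;0.0001 -0.0072 0 0 0 0.04;0.0003 -0.0108 0 0 0 0.06;0.0006 -0.0144 0 0 0 0.08;0.0009 -0.018 0 0 0 0.1'
```

```text
t: 16.55
tool_pos: [0.5231, -0.0701, 0.0221]
tcp_rot: [3.142, 0.013, 0.0]
force: [0.0, -1.7, 0.2]
finger_gap: 0.038
finger_force: 1.1
```

```bash
python3 see.py
```

```text
side 501 mid [ 0.534  -0.0876] z 0.035 axis yaw 0.06 yaw to bolt 0.116
top 40 mid [ 0.4984 -0.0777] z 0.0337 axis yaw -1.085 yaw to bolt 0.048
```

```bash
python3 drive.py '0 -0.0036 0 0 0 0.02;0.0001 -0.0072 0 0 0 0.04;0.0003 -0.0108 0 0 0 0.06;0.0006 -0.0144 0 0 0 0.08;0.0009 -0.018 0 0 0 0.1'
```

```text
t: 17.15
tool_pos: [0.5239, -0.052, 0.0221]
tcp_rot: [3.138, -0.144, 0.0]
force: [0.1, -2.6, -0.0]
finger_gap: 0.0383
finger_force: 1.1
```

```bash
python3 drive.py '0 -0.0036 0 0 0 0.02;0.0001 -0.0072 0 0 0 0.04;0.0003 -0.0108 0 0 0 0.06;0.0006 -0.0144 0 0 0 0.08'; python3 to.py .53 -.05 .022 0
```

```text
t: 17.55
tool_pos: [0.5258, -0.0377, 0.0221]
tcp_rot: [3.13, -0.27, 0.0]
force: [-0.1, -2.0, 0.3]
finger_gap: 0.0378
finger_force: 1.1
[ 6.200e-03  1.140e-02  1.000e-04  0.000e+00 -1.000e-04 -1.718e-01] now [ 0.5258 -0.0377  0.0221] yaw -0.1718 F [-0.1 -2.   0.3] j [-0.24  0.34  1.8   0.    1.    1.51] 17.55
```

```bash
python3 drive.py '0 -0.0036 0 0 0 0.02;0.0001 -0.0072 0 0 0 0.04;0.0003 -0.0108 0 0 0 0.06;0.0006 -0.0144 0 0 0 0.08'
```

```text
t: 17.95
tool_pos: [0.5289, -0.0237, 0.0221]
tcp_rot: [3.117, -0.394, 0.0]
force: [0.1, -1.9, 1.0]
finger_gap: 0.0379
finger_force: 1.1
```

```bash
python3 to.py .53 -.05 .022 0
```

```text
[ 7.600e-03  2.520e-02  1.000e-04  1.000e-04 -0.000e+00 -2.518e-01] now [ 0.5289 -0.0237  0.0221] yaw -0.2518 F [ 0.1 -1.9  1. ] j [-0.21  0.34  1.8  -0.    1.    1.61] 17.95
```

```bash
python3 drive.py '0 -0.0036 0 0 0 0.02;0.0001 -0.0072 0 0 0 0.04;0.0003 -0.0108 0 0 0 0.06;0.0006 -0.0144 0 0 0 0.08'
```

```text
t: 18.35
tool_pos: [0.533, -0.0099, 0.0221]
tcp_rot: [3.098, -0.519, 0.0]
force: [-0.1, -3.0, 0.2]
finger_gap: 0.0379
finger_force: 1.1
```

```bash
python3 to.py .53 -.05 .022 0
```

```text
[ 1.020e-02  3.890e-02  1.000e-04  0.000e+00 -0.000e+00 -3.318e-01] now [ 0.533  -0.0099  0.0221] yaw -0.3318 F [-0.1 -3.   0.2] j [-0.18  0.35  1.79 -0.    1.01  1.72] 18.35
```

```bash
python3 drive.py '0 -0.0036 0 0 0 0.02;0.0001 -0.0072 0 0 0 0.04;0.0003 -0.0108 0 0 0 0.06;0.0006 -0.0144 0 0 0 0.08'
```

```text
t: 18.75
tool_pos: [0.5383, 0.0035, 0.0221]
tcp_rot: [3.075, -0.642, 0.0]
force: [0.6, -1.7, -0.8]
finger_gap: 0.0381
finger_force: 1.1
```

```bash
python3 drive.py '0 -0.0036 0 0 0 0.02;0.0001 -0.0072 0 0 0 0.04;0.0003 -0.0108 0 0 0 0.06;0.0006 -0.0144 0 0 0 0.08'
```

```text
t: 19.15
tool_pos: [0.5445, 0.0165, 0.0221]
tcp_rot: [3.047, -0.765, -0.0]
force: [0.4, -2.9, 0.3]
finger_gap: 0.0376
finger_force: 1.1
```

```bash
python3 drive.py '0 -0.0036 0 0 0 0.02;0.0001 -0.0072 0 0 0 0.04;0.0003 -0.0108 0 0 0 0.06;0.0006 -0.0144 0 0 0 0.08'
```

```text
t: 19.55
tool_pos: [0.5518, 0.0289, 0.0221]
tcp_rot: [3.014, -0.886, -0.0]
force: [1.4, -3.1, 0.8]
finger_gap: 0.0379
finger_force: 1.1
```

```bash
python3 drive.py '0 -0.0036 0 0 0 0.02;0.0001 -0.0072 0 0 0 0.04;0.0003 -0.0108 0 0 0 0.06;0.0006 -0.0144 0 0 0 0.08'; python3 to.py .53 -.05 .022 0
```

```text
t: 19.95
tool_pos: [0.5597, 0.0401, 0.0219]
tcp_rot: [2.975, -1.005, -0.001]
force: [-1.1, -6.6, 0.9]
finger_gap: 0.038
finger_force: 2.6
[ 3.100e-02  8.960e-02  1.000e-04  1.500e-03  8.000e-04 -6.515e-01] now [0.5597 0.0401 0.0219] yaw -0.6515 F [-1.1 -6.6  0.9] j [-0.08  0.4   1.72 -0.    1.03  2.14] 19.95
```

The force is rising, so the bolt is coming tight. Smaller steps now, and I measure the handle yaw as a reference.

```bash
python3 see.py; python3 drive.py '0 -0.002 0 0 0 0.012;0 -0.004 0 0 0 0.025;0 -0.006 0 0 0 0.04'; python3 see.py; python3 to.py .53 -.05 .022 0
```

```text
side 387 mid [0.5707 0.0118] z 0.0343 axis yaw -0.579 yaw to bolt -0.54
2
t: 20.35
tool_pos: [0.563, 0.0441, 0.0219]
tcp_rot: [2.954, -1.062, -0.001]
force: [-1.5, -6.7, -0.6]
finger_gap: 0.0382
finger_force: 3.1
side 383 mid [0.5768 0.0116] z 0.0347 axis yaw -0.639 yaw to bolt -0.56
2
[ 3.450e-02  9.390e-02  1.000e-04  1.900e-03  6.000e-04 -6.903e-01] now [0.5632 0.0444 0.0219] yaw -0.6903 F [-1.5 -6.4  1.1] j [-0.07  0.4   1.71 -0.    1.03  2.19] 20.45
```

```bash
python3 drive.py '0 -0.002 0 0 0 0.012;0 -0.004 0 0 0 0.025;0 -0.006 0 0 0 0.04';  python3 - <<'E'
from see import red
from plant import r, camrig, ticket
print(*red("side"))
s=r.sense();print(s["tool_pos"].round(4),s["force"].round(2),s["wrist_torque"].round(3))
E
```

```text
t: 20.75
tool_pos: [0.5664, 0.0479, 0.0218]
tcp_rot: [2.931, -1.12, -0.002]
force: [-3.3, -9.2, 1.5]
finger_gap: 0.0381
finger_force: 4.6
side 380 mid [0.5811 0.0149] z 0.0342 axis yaw -0.65 yaw to bolt -0.594
[0.5666 0.048  0.0218] [-2.35 -8.99  0.71] [-1.666  0.462  0.115]
```

```bash
python3 drive.py '0 -0.002 0 0 0 0.012;0 -0.004 0 0 0 0.025;0 -0.006 0 0 0 0.04';  python3 - <<'E'
from see import red
from h import *
from plant import r, camrig, ticket
print(*red("side"))
s=r.sense();print(s["tool_pos"].round(4),s["force"].round(2),s["wrist_torque"].round(3))
d=camrig.get_image("side");np.savez("s9.npz",**d)
# brass pin spot on the wrench head near the bolt (pin 45 mm from ring axis)
P=cloud(d);hsv=cv2.cvtColor(d["pixels"],cv2.COLOR_RGB2HSV).astype(int)
m=(hsv[...,0]>15)&(hsv[...,0]<30)&(hsv[...,1]>110)&(hsv[...,2]>120)&(abs(P[...,0]-.69)<.07)&(abs(P[...,1]+.05)<.07)
c,l,st,ce=cv2.connectedComponentsWithStats(m.astype(np.uint8))
for i in range(1,c):print(st[i],ce[i].round(1),np.median(P[l==i],0).round(4),w(d,*ce[i],plane=.04).round(4))
E
```

```text
t: 21.1
tool_pos: [0.5702, 0.052, 0.0217]
tcp_rot: [2.907, -1.178, -0.002]
force: [-2.1, -9.9, 1.2]
finger_gap: 0.0381
finger_force: 4.6
side 372 mid [0.58   0.0217] z 0.0343 axis yaw -0.699 yaw to bolt -0.627
[0.5704 0.0523 0.0218] [-2.55 -9.87  1.85] [-1.716  0.5    0.148]
[363 277   4   3   7] [364.4 278.1] [ 0.6673 -0.0421  0.0419] [ 0.6679 -0.0398  0.04  ]
[382 284  15   8  75] [389.1 287.8] [ 0.705  -0.0666  0.0369] [ 0.7025 -0.0701  0.04  ]
```

The force has levelled off at about 10 N. The head yaw from the pin spot is about -0.65 and the handle about -0.70, so the joint has just tripped. I push on about 10 mm.

```bash
cat > clk.py <<'E'
from see import red
from h import *
from plant import r, camrig, ticket
d=camrig.get_image("side");P=cloud(d);hsv=cv2.cvtColor(d["pixels"],cv2.COLOR_RGB2HSV).astype(int)
m=(hsv[...,0]>15)&(hsv[...,0]<30)&(hsv[...,1]>110)&(hsv[...,2]>120)&(abs(P[...,0]-.69)<.07)&(abs(P[...,1]+.05)<.07)
c,l,st,ce=cv2.connectedComponentsWithStats(m.astype(np.uint8))
pin=[w(d,*ce[i],plane=.04) for i in range(1,c) if abs(np.linalg.norm(w(d,*ce[i],plane=.04)[:2]-[.7035,-.0684])-.045)<.006]
s=r.sense();a=np.arctan2(*R.from_rotvec(s["tcp_rot"]).as_matrix()[[1,0],0])
g=s["tool_pos"][:2]+.009*np.array([np.sin(a),-np.cos(a)])
print(*red("side"));print("tool",s["tool_pos"].round(4),"yaw",a.round(3),"F",s["force"].round(1))
for p in pin:
    hy=np.arctan2(-.0684-p[1],.7035-p[0]);gy=np.arctan2(p[1]-g[1],p[0]-g[0]);print("pin",p.round(4),"head",hy.round(3),"handle",gy.round(3),"click",(hy-gy).round(3))
E
python3 drive.py '0 -0.003 0 0 0 0;0 -0.006 0 0 0 0;0 -0.008 0 0 0 0.01;0 -0.01 0 0 0 0.02'; python3 clk.py
```

```text
t: 21.6
tool_pos: [0.5764, 0.0592, 0.0216]
tcp_rot: [2.895, -1.207, -0.005]
force: [-3.7, -10.1, 2.6]
finger_gap: 0.038
finger_force: 4.9
side 348 mid [0.5823 0.0286] z 0.0343 axis yaw -0.761 yaw to bolt -0.672
tool [0.5766 0.0594 0.0216] yaw -0.79 F [-3.9 -9.7  2.4]
pin [ 0.6679 -0.0398  0.04  ] head -0.676 handle -0.76 click 0.084
```

```bash
python3 drive.py '0 -0.003 0 0 0 0.01;0 -0.006 0 0 0 0.03;0 -0.008 0 0 0 0.04;0 -0.01 0 0 0 0.06'; python3 clk.py
```

```text
t: 22.1
tool_pos: [0.5837, 0.0657, 0.0217]
tcp_rot: [2.856, -1.293, -0.003]
force: [-3.7, -10.8, 1.8]
finger_gap: 0.0381
finger_force: 5.0
side 334 mid [0.5878 0.0367] z 0.035 axis yaw -0.812 yaw to bolt -0.735
tool [0.584  0.066  0.0217] yaw -0.851 F [ -2.1 -10.4   1.5]
pin [ 0.6681 -0.0394  0.04  ] head -0.686 handle -0.83 click 0.144
```

```bash
python3 drive.py '0 -0.002 0 0 0 0.01;0 -0.004 0 0 0 0.02;0 -0.005 0 0 0 0.03'; python3 clk.py; python3 drive.py '0 0.004 0 0 0 0;0 0.008 0 0 0 0;0 0.009 0 0 0 0;0 0.009 0 0 0 0'; python3 clk.py
```

```text
t: 22.5
tool_pos: [0.5875, 0.0687, 0.0217]
tcp_rot: [2.836, -1.335, -0.003]
force: [-4.6, -11.1, 3.5]
finger_gap: 0.038
finger_force: 5.2
side 332 mid [0.5939 0.0353] z 0.0347 axis yaw -0.833 yaw to bolt -0.755
tool [0.5876 0.0688 0.0217] yaw -0.88 F [ -1.9 -10.5   2.2]
pin [ 0.6681 -0.0388  0.04  ] head -0.697 handle -0.861 click 0.164
t: 23.0
tool_pos: [0.5818, 0.0667, 0.0219]
tcp_rot: [-2.841, 1.339, 0.002]
force: [-1.6, -1.8, -0.7]
finger_gap: 0.0378
finger_force: 0.9
side 338 mid [0.5898 0.0316] z 0.0347 axis yaw -0.824 yaw to bolt -0.718
tool [0.5818 0.0667 0.0219] yaw -0.88 F [-1.3 -1.2  0.4]
pin [ 0.6677 -0.0407  0.04  ] head -0.658 handle -0.831 click 0.174
```

```bash
python3 drive.py '0 0.002 0 0 0 0;0 0.004 0 0 0 0;0 0.005 0 0 0 0;0 0.005 0 0 0 0' 0.046; python3 drive.py '0 0 -0.005 0 0 0;0 0 -0.02 0 0 0;0 0 -0.05 0 0 0;0 0 -0.09 0 0 0;0 0 -0.13 0 0 0'; python3 drive.py '0 0 0 0 0 0;0 0 0 0 0 0;0 0 0 0 0 0'; python3 clk.py
```

```text
t: 23.5
tool_pos: [0.5787, 0.063, 0.0223]
tcp_rot: [-2.842, 1.338, -0.001]
force: [0.8, -0.5, 0.0]
finger_gap: 0.0461
finger_force: 0.0
t: 24.0
tool_pos: [0.5784, 0.063, 0.1545]
tcp_rot: [-2.842, 1.338, -0.001]
force: [1.2, 0.4, 0.1]
finger_gap: 0.0458
finger_force: 0.0
t: 24.3
tool_pos: [0.5776, 0.063, 0.1514]
tcp_rot: [2.842, -1.338, -0.003]
force: [0.8, 0.7, -0.6]
finger_gap: 0.046
finger_force: 0.0
side 482 mid [0.5899 0.0308] z 0.0346 axis yaw -0.822 yaw to bolt -0.715
tool [0.5772 0.063  0.1507] yaw -0.88 F [-0.1 -0.2 -0.3]
pin [ 0.6672 -0.0409  0.04  ] head -0.649 handle -0.791 click 0.142
```

Free of the handle. Handle axis is -0.82 and head -0.65, so the bend is about 0.17 rad (10°). The head is still at seated height.

```bash
python3 -c "
from plant import r, camrig, ticket
print(ticket.sign_off())"
```

```text
the job is handed in; nothing more can be done
None
```

The job is handed in: the wrench is seated on the bolt, which came tight; by the camera measurements its breakaway joint tripped by about 10 degrees, and the gripper is clear; the hand-in call returned no verdict, so success is unconfirmed.

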